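# Rehouse a row of wreck finds in a new foam tray

### The arm

A 7-joint arm with a two-finger parallel gripper is mounted at the origin on the work surface. World frame = base frame: x ahead of the robot, y to its left, z up, the work surface at z = 0. Lengths are in m, angles in degrees, forces in N, time in s.
With the tool pointing down it reaches from about 0.4 to 0.875 m from the base axis. Payload 19.3 kg.
Tool frame: the origin (TCP) lies at the very end of the fingers, on their centre line; the grasp point (between the pads) lies 19 mm behind it; z points along the fingers, x is the direction in which the jaws open and shut, and the axes are right-handed (so a half turn about z gives the same grasp; the last joint's range is limited). The gripper opens to 85 mm and grips with 20 to 120 N. Pads are 22 mm wide; open, the fingers measure 114 mm over their backs; the gripper's body (76 mm by 85 mm) begins 54 mm behind the grasp point. The pads swing forward as they close: fully open they stand 13 mm farther back than shut.
Start: joints at [67.483, 29.874, -2.08, 91.645, 1.215, 58.505, -6.463], TCP at [0.198, -0.593, 0.231] pointing down, gripper open.
Joint ranges: [-166.77, 166.77], [-17.47, 122.26], [-85.68, 81.53], [9.62, 139.38], [-72.42, 252.41], [9.2, 110.78], [-144.41, 144.41]. Speed limits (degrees/s): [108.29, 108.29, 136.94, 136.94, 172.46, 172.46, 172.46].

### API

Orientations are given as [roll, pitch, yaw] about the fixed x, y, z axes, in that order (R = Rz(yaw) Ry(pitch) Rx(roll)).
In Python, from rig import bot, imaging gives the robot as it stands.
- The arm moves only by the shell command python3 -m pendant 'ROWS' [OPENING] [FORCE]. ROWS is JSON, a list of rows, each a list of 6 numbers: the shift along the tool's x, y, z in cm, then the turn, a rotation vector about the tool's x, y, z in rad. A call has 1 to 20 rows; each row shifts and turns the pose as measured when the row begins, along the tool's axes as they then stand; what a row does not reach is not made up. A row lasts 1/10 s, in which the tool goes at most 50 mm and 8.59 degrees, less where a joint would pass 70% of its speed; a pose out of reach is approached as far as the arm can. A call with a gripper value outside its range is refused whole. OPENING is the closure, from 0 (fully open) to 1 (shut), set as the call begins (- or left out, the last holds). The fingers move at their own pace and stop on an object; FORCE is the grip in N (left out, the last holds). Time passes only in rows, so rows that do not move let the fingers close. It gives the time, the measured TCP pose, the force and the opening at its end, in the units of the state.
- bot.get_obs(): the state, without advancing time (a new reading comes with each control period).
- imaging.camera(name): name is "scene" or "side" or "wrist"; returns (picture, depth): 480x640x3 uint8, red, green, blue; 480x640 float32, m along the optical axis (not along the pixel's ray), 0 where there is no reading.
- imaging.calibration(name): a dict with "intrinsics" (3x3 intrinsics, pixels), "k1" (the pictures are not rectified: a ray, as slopes to the right and down, at radius r is drawn at 1 + k1 r^2 times it, then the intrinsics apply), "position" and "attitude" of the camera in the world; the wrist camera has in their place "mount" (4x4, takes a point from camera to tool coordinates, whose origin is the TCP and whose axes are the tool frame's). Camera axes: x right, y down, z forward; pixel columns grow to the right and rows downward; lengths in m; the calibration is good to about 2 mm. A picture is of the moment at which its call begins: read the wrist's pose just before it. calibration takes no time and is no camera call.
- bot.finish_job(): hands the job in, once; it reports no verdict.
The state is a dict: "clock": time; "q": joint angles; "joint_velocities": joint speeds; "tau": joint torques, N m; "tool_pos": TCP position; "tcp_rot": TCP orientation; "force": force on the tool from outside, world axes, zero at the start; "torque": the same for the moment, N m; "finger_gap": finger opening in m.
Only numpy, scipy, OpenCV 4.12 (cv2) and the standard library are available. Lean on these libraries where they do the work, as an engineer would, in place of code of your own. Each camera call takes 0.05 s, during which the arm holds its last target. There are 200 camera calls.

### The job

Move the four finds from the row of card trays in the old wooden box into the four recesses of the new foam tray, keeping their order: the leftmost find goes into the leftmost recess and so on along the row, left being the robot's left. Set each one down gently in its recess, the same way up as it was and flat on the recess floor; do not drop or tip any of them, and leave the brush alone.

Things in the scene. Friction and masses are not known exactly. Their poses are not given: they have to be found in the camera images.
- bottle: Stoneware ink bottle, standing: buff cylinder 42 mm in diameter up to 45 mm height, then a shoulder and a narrow neck, 70 mm tall in all; about 150 g. Origin: centre of its underside, z up along its axis.
- weight: Brass bell weight, standing: plain cylinder 44 mm in diameter up to 36 mm height, with a small knob (21 mm) above it, 57 mm tall in all; about 420 g. Origin: centre of its underside, z up along its axis.
- deadeye: Ship's deadeye lying flat: dark wooden disc 54 mm in diameter and 36 mm thick, grooved around its rim, three holes in its upper face; about 70 g. Origin: centre of its underside, z up.
- block: Ship's rigging block (pulley) lying on its cheek: brown wooden oval with straight flanks, 58 mm long (its y), 40 mm wide (its x), 36 mm high, brass sheave in the slot between its cheeks, iron pin end in its upper face; about 90 g. Grip across its 40 mm width; its long axis is within 25 degrees of its card tray's y. Origin: centre of its underside, z up.
- card_bottle: Fixed shallow card tray that holds the stoneware ink bottle at the start: open top, 100 (x) by 86 (y) mm outside, 16 mm high, 2 mm thick. Origin: centre of its underside, z up, x away from the robot, y to its left. Four such trays, alike, lie in a row 90 mm apart along y, in any order, in a wooden box (floor 6, walls 14 mm high).
- card_weight: Fixed shallow card tray that holds the brass bell weight at the start: open top, 100 (x) by 86 (y) mm outside, 16 mm high, 2 mm thick. Origin: centre of its underside, z up, x away from the robot, y to its left. Four such trays, alike, lie in a row 90 mm apart along y, in any order, in a wooden box (floor 6, walls 14 mm high).
- card_deadeye: Fixed shallow card tray that holds the wooden deadeye at the start: open top, 100 (x) by 86 (y) mm outside, 16 mm high, 2 mm thick. Origin: centre of its underside, z up, x away from the robot, y to its left. Four such trays, alike, lie in a row 90 mm apart along y, in any order, in a wooden box (floor 6, walls 14 mm high).
- card_block: Fixed shallow card tray that holds the wooden rigging block at the start: open top, 100 (x) by 86 (y) mm outside, 16 mm high, 2 mm thick. Origin: centre of its underside, z up, x away from the robot, y to its left. Four such trays, alike, lie in a row 90 mm apart along y, in any order, in a wooden box (floor 6, walls 14 mm high).
- new_tray: Fixed grey tray, 114 (x) by 380 (y) mm, rim 26 mm high, filled with white foam (hard), top 23 mm high. Four alike recesses in the foam, 76 mm square, 10 mm deep, grey floors 13 mm above the tray's underside, centres at x = 0, y = -135, -45, 45, 135 mm. Origin: centre of underside, z up, x away from the robot, y to its left. Within 14 degrees of parallel to the box, nearer or farther.
- brush: Small brush, 170 mm long, lying loose at the left of the work; a bystander, not to be moved. Origin: centre of its underside.
There are look-alikes about, which are no part of the job. Leave any green look-alike of the block alone.

How it is judged:
By the outcome, as a careful person would: the job done as asked, in the order asked, and still so for the second after the job is handed in, with the robot touching nothing.
It also fails if it takes over 90 s, if anything falls off the work surface, if the arm or the gripper's body presses on something with over 40 N, if the wrist force passes 120 N, or if a joint passes its speed limit or range.

## Working session

There is one attempt and no reset: what is moved stays moved. The work goes in short steps, Python scripts to look and compute and a shell command to move; the robot and the scene stay as the last step left them, time stands still between calls to the robot, and variables do not carry over. Pictures are saved under pics/ and viewed, about 12 in all and at most 16, crops included, and the job is handed in when it is done.

```bash
ls; mkdir -p pics; python3 - <<'E'
from rig import bot, imaging
import cv2
o=bot.get_obs();print(o)
for n in("scene","side"):
    c=imaging.calibration(n);print(n,c)
    p,d=imaging.camera(n);cv2.imwrite(f"pics/{n}0.png",p[:,:,::-1])
    import numpy as np;np.save(f"pics/{n}0.npy",d)
print(imaging.calibration("wrist"))
E
```

```text
pics
{'clock': 0.0, 'q': array([67.48330037, 29.91057315, -2.07939629, 91.67252448,  1.21446852,
       58.50619081, -6.46421631]), 'joint_velocities': array([ 0.00068881,  0.03062627,  0.02413399, -0.03019449,  0.00239092,
       -0.03229305, -0.041976  ]), 'tau': array([-1.05432729e-03, -9.27108335e+01,  1.98021881e+00, -3.69938028e+01,
        1.79115281e-02,  8.29676661e-03,  2.78185944e-06]), 'tool_pos': array([ 0.19809718, -0.59241742,  0.23071858]), 'tcp_rot': array([ 1.79994329e+02,  6.70034251e-02, -7.15091614e+01]), 'force': array([ 0.2517272 , -0.44648818, -0.27203288]), 'torque': array([-0.05976268, -0.00860345,  0.0090608 ]), 'finger_gap': 0.08536700830849045}
scene {'intrinsics': array([[537.70729646,   0.        , 314.64735461],
       [  0.        , 537.70729646, 233.5709602 ],
       [  0.        ,   0.        ,   1.        ]]), 'k1': -0.0033698278793653563, 'position': array([ 0.97754887, -0.1579206 ,  0.80657887]), 'attitude': array([-149.85611305,   -0.81794882,   49.99610906])}
side {'intrinsics': array([[441.6893877 ,   0.        , 316.15901515],
       [  0.        , 441.6893877 , 231.28351784],
       [  0.        ,   0.        ,   1.        ]]), 'k1': -0.10716226289156554, 'position': array([ 0.20500816, -0.46163276,  0.52090945]), 'attitude': array([-123.51187623,    1.16584062,  -37.20139843])}
{'intrinsics': array([[427.17281146,   0.        , 315.92681544],
       [  0.        , 427.17281146, 240.48681127],
       [  0.        ,   0.        ,   1.        ]]), 'k1': -0.0616840938063266, 'mount': array([[ 9.99999997e-01, -4.39031093e-05,  6.82456491e-05,
         5.17293021e-04],
       [ 2.47620433e-05,  9.65986652e-01,  2.58591933e-01,
        -6.48828738e-02],
       [-7.72773760e-05, -2.58591931e-01,  9.65986650e-01,
        -1.41984900e-01],
       [ 0.00000000e+00,  0.00000000e+00,  0.00000000e+00,
         1.00000000e+00]])}
```

View pics/scene0.png

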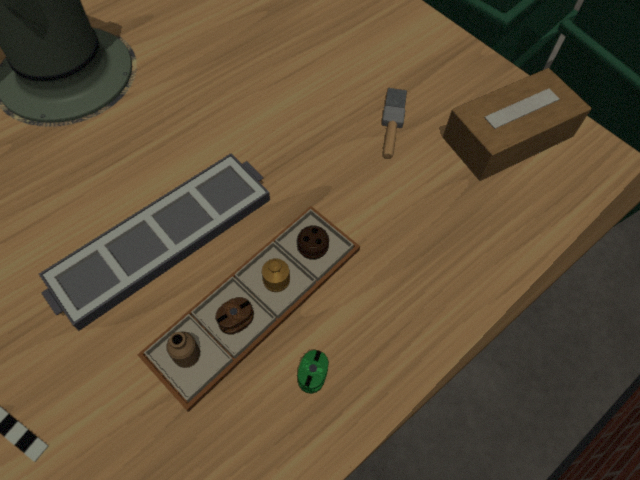

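View pics/side0.png

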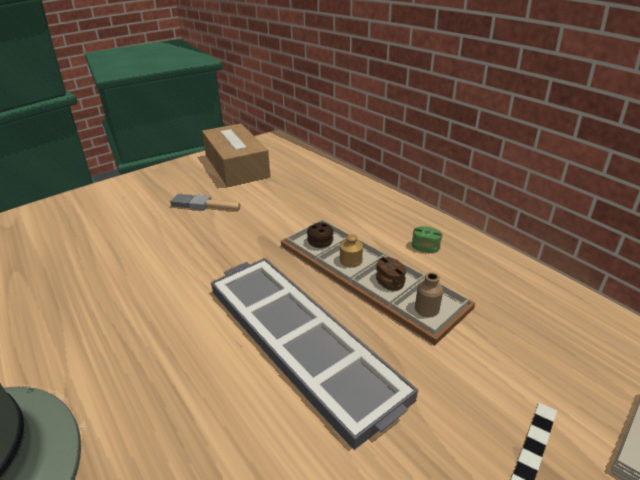

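Scene view, robot's left towards the upper right: deadeye (313,241), weight (276,274), block (235,315) and bottle (181,347) in the card trays, with recesses at (225,189), (183,218), (137,246) and (86,281). The green look-alike is at (312,371) and the brush at (393,122). The brown block at (235,315) sits in a card tray, so that's the one meant.

```bash
cat > h.py <<'E'
import numpy as np, cv2
from scipy.spatial.transform import Rotation as Ro
from rig import bot, imaging
def pose(n, o=None):
    c=imaging.calibration(n)
    if n=="wrist":
        o=o or bot.get_obs(); R=Ro.from_euler('xyz',o['tcp_rot'],degrees=True).as_matrix()
        M=c['mount']; return c, R@M[:3,:3], R@M[:3,3]+o['tool_pos']
    return c, Ro.from_euler('xyz',c['attitude'],degrees=True).as_matrix(), c['position']
def rays(P,n,o=None):
    """pixels Nx2 -> world directions (camera z =1), camera position"""
    c,R,t=pose(n,o)
    u=cv2.undistortPoints(np.asarray(P,float).reshape(-1,1,2),c['intrinsics'],np.array([c['k1'],0,0,0,0.]))[:,0]
    return np.c_[u,np.ones(len(u))]@R.T, t
def onplane(P,n,z,o=None):
    d,t=rays(P,n,o); return t+d*((z-t[2])/d[:,2:])
def cloud(d,n,o=None):
    v,u=np.mgrid[:480,:640]; r,t=rays(np.c_[u.ravel(),v.ravel()],n,o)
    return (t+r*d.reshape(-1,1)).reshape(480,640,3)
def yawline(a): return np.degrees(np.arctan2(a[1],a[0]))
E
python3 - <<'E'
from h import *
C={}
for n in("scene","side"):
    C[n]=cloud(np.load(f"pics/{n}0.npy"),n)
    img=cv2.imread(f"pics/{n}0.png"); hsv=cv2.cvtColor(img,cv2.COLOR_BGR2HSV)
    z=C[n][...,2]
    m=((hsv[...,1]<50)&(hsv[...,2]>60)&(hsv[...,2]<135)&(z>.004)&(z<.02)).astype(np.uint8)
    m=cv2.morphologyEx(m,cv2.MORPH_OPEN,np.ones((5,5)))
    k,l,s,c=cv2.connectedComponentsWithStats(m)
    for i in range(1,k):
        if s[i,4]>500:
            cs,_=cv2.findContours((l==i).astype(np.uint8),0,2)
            w=onplane(cs[0][:,0],n,.013)[:,:2]
            r=cv2.minAreaRect((w*1000).astype(np.float32)); print(n,"recess",s[i,4],c[i].round(),np.round(r[0],1),np.round(r[1],1),round(r[2],1))
    # tall things
    m=((z>.028)&(z<.09)).astype(np.uint8); m=cv2.morphologyEx(m,cv2.MORPH_OPEN,np.ones((3,3)))
    k,l,s,c=cv2.connectedComponentsWithStats(m)
    for i in range(1,k):
        if s[i,4]>150:
            p=C[n][l==i]*1000
            zt=np.percentile(p[:,2],97); t=p[p[:,2]>zt-5]
            r=cv2.minAreaRect(t[:,:2].astype(np.float32))
            print(n,"obj",c[i].round(),"zt",zt.round(1),"top rect",np.round(r[0],1),np.round(r[1],1),round(r[2],1))
E
```

```text
scene recess 1426 [224. 190.] [459.5  81.8] [75.1 76.5] 0.6
scene recess 1556 [182. 218.] [460.4  -8.9] [75.3 77.2] 0.6
scene recess 1724 [136. 248.] [ 461.5 -100.4] [75.5 76.6] 0.1
scene recess 1940 [ 87. 280.] [ 462.6 -191.4] [75.8 76.9] 0.6
scene obj [64. 72.] zt 87.2 top rect [51.9 -9. ] [162.   68.4] 79.6
scene obj [516. 119.] zt 84.9 top rect [699.9 579.3] [233.  120.8] 78.4
scene obj [313. 240.] zt 47.4 top rect [648.8 128. ] [47.3 46.2] 80.0
scene obj [275. 273.] zt 66.8 top rect [657.8  43. ] [18.5 20.6] 29.8
scene obj [233. 313.] zt 47.2 top rect [670.8 -47. ] [56.4 41.9] 78.9
scene obj [182. 347.] zt 80.2 top rect [ 668.4 -136.9] [22.3 22. ] 1.7
scene obj [312. 369.] zt 39.4 top rect [812.5  -9.4] [39.9 56.3] 31.3
side recess 1077 [254. 286.] [469.5  86. ] [75.  72.9] 0.7
side recess 1431 [283. 315.] [470.2  -6.3] [75.4 73.7] 0.4
side recess 1863 [318. 349.] [471.5 -97.5] [75.2 74.6] 0.4
side recess 2457 [359. 389.] [ 472.5 -189. ] [75.4 75.4] 0.7
side recess 3716 [ 51. 432.] [99.6 12.3] [ 71.2 198.1] 2.4
side obj [444. 125.] zt 88.0 top rect [1206.6 1085. ] [ 219.8 2637.1] 1.5
side obj [71. 59.] zt 88.1 top rect [ 608.9 2379.3] [ 28.9 143.3] 84.8
side obj [162. 104.] zt 87.8 top rect [ 700.3 1099.9] [ 30.8 394.1] 79.5
side obj [ 38. 144.] zt 88.0 top rect [ 264.3 1007.7] [227.2  15.1] 6.0
side obj [235. 150.] zt 81.6 top rect [697.8 576.2] [231.5 120.8] 78.5
side obj [320. 232.] zt 44.1 top rect [645.4 123.8] [43.6 45.7] 51.2
side obj [427. 234.] zt 36.1 top rect [810.3 -12.5] [42.1 56. ] 15.2
side obj [351. 247.] zt 63.6 top rect [654.5  39.2] [17.1 19.3] 28.7
side obj [391. 269.] zt 44.0 top rect [669.3 -49.6] [57.  42.2] 88.9
side obj [429. 291.] zt 78.2 top rect [ 667.9 -139.5] [21.4 22.3] 87.8
side obj [ 17. 445.] zt 86.7 top rect [ 74.9 -26.4] [79.1  9.5] 72.8
```

```bash
python3 -m pendant '[[-0.3,-4.8,-0.4,0,0,-0.078],[-0.3,-4.8,-0.4,0,0,-0.078],[-0.3,-4.8,-0.4,0,0,-0.078],[-0.3,-4.8,-0.4,0,0,-0.078],[-0.3,-4.8,-0.4,0,0,-0.078],[-0.3,-4.8,-0.4,0,0,-0.078],[-0.3,-4.8,-0.4,0,0,-0.078],[-0.3,-4.8,-0.4,0,0,-0.078],[-0.3,-4.8,-0.4,0,0,-0.078],[-0.3,-4.8,-0.4,0,0,-0.078],[-0.3,-4.8,-0.4,0,0,-0.078],[-0.3,-4.8,-0.4,0,0,-0.078],[-0.3,-4.8,-0.4,0,0,-0.078],[-0.3,-4.8,-0.4,0,0,-0.078],[-0.3,-4.8,-0.4,0,0,-0.078],[-0.3,-4.8,-0.4,0,0,-0.078]]'
```

```text
clock: 1.7
tool_pos: [0.6031, 0.0217, 0.2905]
tcp_rot: [-179.8, 0.5, 2.1]
force: [0.8, 0.0, -1.6]
finger_gap: 0.0853
```

```bash
python3 - <<'E'
from h import *
import pickle
o=bot.get_obs(); p,d=imaging.camera("wrist"); cv2.imwrite("pics/w1.png",p[:,:,::-1]); np.save("pics/w1.npy",d); pickle.dump(o,open("pics/w1.pkl","wb"))
print(o['tool_pos'],o['tcp_rot'])
hsv=cv2.cvtColor(p,cv2.COLOR_RGB2HSV); C=cloud(d,"wrist",o); z=C[...,2]
m=((hsv[...,1]<50)&(hsv[...,2]>60)&(hsv[...,2]<135)&(z>.004)&(z<.02)).astype(np.uint8)
m=cv2.morphologyEx(m,cv2.MORPH_OPEN,np.ones((5,5)))
k,l,s,c=cv2.connectedComponentsWithStats(m)
for i in range(1,k):
    if s[i,4]>500:
        cs,_=cv2.findContours((l==i).astype(np.uint8),0,2)
        r=cv2.minAreaRect((onplane(cs[0][:,0],"wrist",.013,o)[:,:2]*1000).astype(np.float32)); print("recess",s[i,4],c[i].round(),np.round(r[0],1),np.round(r[1],1),round(r[2],1),"z",np.median(z[l==i]).round(4))
m=((z>.03)&(z<.09)).astype(np.uint8); m=cv2.morphologyEx(m,cv2.MORPH_OPEN,np.ones((3,3)))
k,l,s,c=cv2.connectedComponentsWithStats(m)
for i in range(1,k):
    if s[i,4]>150:
        q=C[l==i]*1000; zt=np.percentile(q[:,2],97); t=q[q[:,2]>zt-5]
        r=cv2.minAreaRect(t[:,:2].astype(np.float32))
        print("obj",c[i].round(),"zt",zt.round(1),np.round(r[0],1),np.round(r[1],1),round(r[2],1))
E
```

```text
[0.60309424 0.02167491 0.29051214] [-179.77511586    0.54287037    2.07422411]
recess 6299 [176. 132.] [462.8  77.6] [77. 77.] 0.9 z 0.013
recess 5404 [181. 224.] [463.7 -14.4] [76.7 76.4] 0.5 z 0.0129
recess 3283 [192. 302.] [ 465.  -105.8] [76.7 75.4] 0.6 z 0.013
recess 2573 [201. 386.] [ 472.2 -197.9] [64. 76.] 0.4 z 0.013
obj [374.  83.] zt 44.8 [648.  126.5] [49.  47.8] 46.1
obj [378. 179.] zt 64.8 [656.7  42.6] [20.4 20.1] 28.8
obj [531. 239.] zt 36.9 [812.1  -9.5] [41.3 58.1] 30.3
obj [385. 272.] zt 44.9 [670.5 -48. ] [56.1 40.4] 84.9
obj [377. 359.] zt 78.4 [ 667.8 -138.1] [22. 23.] 1.2
```

View pics/w1.png

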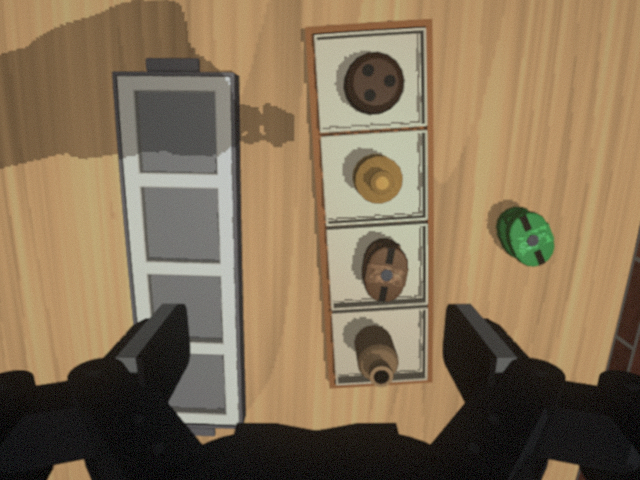

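Wrist view: deadeye (374,83), weight (380,180), block (385,272) and bottle (380,360). The recesses are at (176,132), (181,224), (192,302) and (201,386). All three cameras agree to 2–3 mm, so I'm moving to the deadeye.

```bash
cat >> h.py <<'E'
def go(x,y,z,yaw=0):
    o=bot.get_obs(); R=Ro.from_euler('xyz',o['tcp_rot'],degrees=True)
    T=Ro.from_euler('xyz',[180,0,yaw],degrees=True)
    s=R.inv().apply(np.array([x,y,z])-o['tool_pos'])*100
    print("shift cm",s.round(2),"turn",(R.inv()*T).as_rotvec().round(3))
def tops(zlo=.03,zhi=.09):
    o=bot.get_obs(); p,d=imaging.camera("wrist"); C=cloud(d,"wrist",o); z=C[...,2]
    m=cv2.morphologyEx(((z>zlo)&(z<zhi)).astype(np.uint8),cv2.MORPH_OPEN,np.ones((3,3)))
    k,l,s,c=cv2.connectedComponentsWithStats(m)
    for i in range(1,k):
        if s[i,4]>150:
            q=C[l==i]*1000; zt=np.percentile(q[:,2],97); t=q[q[:,2]>zt-5]
            r=cv2.minAreaRect(t[:,:2].astype(np.float32)); print("obj",c[i].round(),"zt",zt.round(1),np.round(r[0],1),np.round(r[1],1),round(r[2],1))
    return p
E
python3 -c "
from h import *
go(.648,.1265,.14)"
```

```text
shift cm [ 5.17 -9.13 15.19] turn [-0.008  0.009  0.051]
```

```bash
python3 -m pendant '[[1.2,-2.3,3.8,-0.002,0.002,0.013],[1.2,-2.3,3.8,-0.002,0.002,0.013],[1.2,-2.3,3.8,-0.002,0.002,0.013],[1.2,-2.3,3.8,-0.002,0.002,0.013],[0,0,0,0,0,0]]' 0.22 40; python3 -c "
from h import *
tops();go(.6475,.1265,.02)"
```

```text
clock: 2.25
tool_pos: [0.6473, 0.1313, 0.1365]
tcp_rot: [-180.0, -0.1, 0.1]
force: [-2.2, 0.8, -1.1]
finger_gap: 0.0665
obj [317. 245.] zt 44.6 [647.7 127.5] [48.7 48.8] 27.1
obj [331. 375.] zt 64.5 [656.8  42.9] [20.1 20.5] 0.7
shift cm [-0.1   0.32 11.9 ] turn [-0.    -0.004  0.001]
```

```bash
python3 -m pendant '[[0,0.3,3.5,0,-0.002,0],[0,0,3.5,0,-0.002,0],[0,0,2.5,0,0,0],[0,0,1.3,0,0,0],[0,0,0.7,0,0,0],[0,0,0,0,0,0]]'; python3 -c "
from h import *
go(.6475,.1270,.02)"
```

```text
clock: 2.9
tool_pos: [0.6525, 0.1219, 0.0273]
tcp_rot: [180.0, -0.5, -0.2]
force: [0.5, 0.1, 0.2]
finger_gap: 0.0669
shift cm [-0.51 -0.51  0.73] turn [ 0.001 -0.009 -0.004]
```

```bash
python3 -m pendant '[[-0.5,-0.5,0.0,0,-0.008,-0.004],[0,0,0.3,0,0,0],[0,0,0.3,0,0,0],[0,0,0,0,0,0]]'; python3 -c "
from h import *
go(.6475,.1270,.02)"
```

```text
clock: 3.3
tool_pos: [0.6491, 0.1276, 0.025]
tcp_rot: [-180.0, -0.3, 0.0]
force: [-0.3, -0.3, 0.1]
finger_gap: 0.0665
shift cm [-0.17  0.06  0.5 ] turn [-0.    -0.005  0.   ]
```

```bash
python3 -m pendant '[[-0.15,0,0.4,0,-0.005,0],[0,0,0.2,0,0,0],[0,0,0,0,0,0]]'; python3 -m pendant '[[0,0,0,0,0,0],[0,0,0,0,0,0],[0,0,0,0,0,0],[0,0,0,0,0,0],[0,0,0,0,0,0],[0,0,0,0,0,0]]' 0.6 30
```

```text
clock: 3.6
tool_pos: [0.6478, 0.1276, 0.0188]
tcp_rot: [-180.0, 0.0, -0.0]
force: [-0.6, -0.0, 0.6]
finger_gap: 0.0665
clock: 4.2
tool_pos: [0.6477, 0.1277, 0.0189]
tcp_rot: [-180.0, 0.0, -0.0]
force: [-0.6, -0.6, 0.3]
finger_gap: 0.053
```

```bash
python3 -m pendant '[[0,0,-1,0,0,0],[0,0,-2.5,0,0,0],[0,0,-3,0,0,0],[0,0,-1,0,0,0],[0,0,0,0,0,0]]'; python3 -c "
from h import *
go(.462,.079,.085,-.6)"
```

```text
clock: 4.7
tool_pos: [0.6474, 0.1276, 0.0979]
tcp_rot: [-180.0, 0.1, 0.0]
force: [0.3, 0.3, -0.8]
finger_gap: 0.0533
shift cm [-18.54   4.86   1.31] turn [-0.     0.001  0.011]
```

```bash
python3 -m pendant '[[-2,0.6,0,0,0,0.002],[-3.2,0.8,0,0,0,0.002],[-3.2,0.8,0,0,0,0.002],[-3.2,0.8,0,0,0,0.002],[-3.2,0.8,0,0,0,0.002],[-2.2,0.6,0,0,0,0],[-1,0.3,0,0,0,0],[0,0,0,0,0,0]]'; python3 - <<'E'
from h import *
go(.462,.079,.085,-.6)
o=bot.get_obs(); p,d=imaging.camera("wrist"); cv2.imwrite("pics/w2.png",p[:,:,::-1]); C=cloud(d,"wrist",o);z=C[...,2]
f=((z>.0195)&(z<.0265)&(cv2.cvtColor(p,cv2.COLOR_RGB2HSV)[...,2]>100)).astype(np.uint8)
hsv=cv2.cvtColor(p,cv2.COLOR_RGB2HSV)
m=((hsv[...,1]<50)&(z>.008)&(z<.0175)).astype(np.uint8); m=cv2.morphologyEx(m,cv2.MORPH_OPEN,np.ones((5,5)))
k,l,s,c=cv2.connectedComponentsWithStats(m)
for i in range(1,k):
    if s[i,4]>800: 
        w=C[l==i]*1000; print(c[i].round(),s[i,4],np.percentile(w[:,0],[.5,99.5]).round(1),np.percentile(w[:,1],[.5,99.5]).round(1))
E
```

```text
clock: 5.5
tool_pos: [0.4569, 0.0787, 0.093]
tcp_rot: [180.0, 0.4, -0.6]
force: [-0.4, 0.1, -0.5]
finger_gap: 0.0527
shift cm [ 0.51 -0.03  0.8 ] turn [ 0.     0.007 -0.   ]
[340. 221.] 10497 [427.3 503.5] [ 55.7 114.5]
[346. 407.] 3873 [428.7 504.7] [-36.4   9.3]
```

View pics/w2.png

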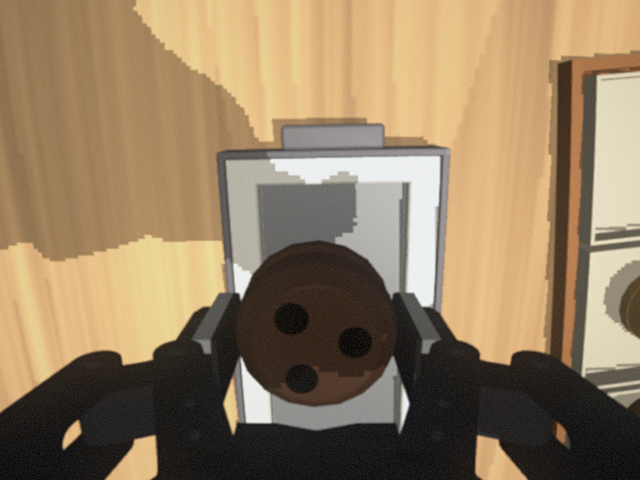

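Wrist view: the deadeye is held level at (318,323), over the leftmost recess (far edge y=183 px, x from 258 to 410 px). The recess centre refines to about (0.465, 0.077).

```bash
python3 -m pendant '[[0.8,0.15,1.5,0,0.007,0],[0,0,2,0,0,0],[0,0,1.2,0,0,0],[0,0,0,0,0,0]]'; python3 -c "
from h import *
go(.465,.077,.0242,-.6)"
```

```text
clock: 5.95
tool_pos: [0.4692, 0.0786, 0.0438]
tcp_rot: [-179.9, -0.2, -0.6]
force: [0.1, 0.3, 0.3]
finger_gap: 0.0531
shift cm [-0.42  0.17  1.96] turn [-0.001 -0.003 -0.   ]
```

```bash
python3 -m pendant '[[-0.3,0.17,0.6,0,-0.003,0],[-0.1,0,0.5,0,0,0],[0,0,0.4,0,0,0],[0,0,0.2,0,0,0],[0,0,0,0,0,0]]'; python3 -c "
from h import *
go(.465,.077,.0242,-.6)"
```

```text
clock: 6.45
tool_pos: [0.4658, 0.0773, 0.0264]
tcp_rot: [-179.9, -0.0, -0.6]
force: [-0.9, -0.0, -1.1]
finger_gap: 0.053
shift cm [-0.08  0.03  0.22] turn [-0.002 -0.001 -0.   ]
```

```bash
python3 -m pendant '[[0,0,0.1,0,0,0],[0,0,0.1,0,0,0],[0,0,0.05,0,0,0],[0,0,0,0,0,0]]'
```

```text
clock: 6.85
tool_pos: [0.4663, 0.0773, 0.0243]
tcp_rot: [-179.9, -0.1, -0.6]
force: [0.3, -0.0, 0.2]
finger_gap: 0.0531
```

```bash
python3 -m pendant '[[0,0,0.06,0,0,0],[0,0,0,0,0,0]]';python3 -m pendant '[[0,0,0.05,0,0,0],[0,0,0,0,0,0]]'
```

```text
clock: 7.05
tool_pos: [0.4664, 0.0774, 0.0239]
tcp_rot: [-179.9, -0.1, -0.6]
force: [-0.5, -0.1, 0.1]
finger_gap: 0.053
clock: 7.25
tool_pos: [0.4664, 0.0773, 0.024]
tcp_rot: [-179.9, -0.1, -0.6]
force: [0.5, 0.3, -0.4]
finger_gap: 0.0533
```

```bash
python3 -m pendant '[[0,0,0.12,0,0,0],[0,0,0,0,0,0]]';python3 -m pendant '[[0,0,0.12,0,0,0],[0,0,0,0,0,0]]'
```

```text
clock: 7.45
tool_pos: [0.4668, 0.0774, 0.0237]
tcp_rot: [-179.9, -0.2, -0.6]
force: [-0.1, -0.8, -1.0]
finger_gap: 0.0533
clock: 7.65
tool_pos: [0.4669, 0.0775, 0.0235]
tcp_rot: [-179.9, -0.3, -0.6]
force: [-0.4, 0.0, 0.3]
finger_gap: 0.0528
```

```bash
python3 -m pendant '[[-0.05,0,0.25,0,0.004,0],[0,0,0,0,0,0]]'; python3 - <<'E'
from h import *
p,d=imaging.camera("side"); cv2.imwrite("pics/s2.png",cv2.resize(p[200:350,170:370,::-1],(800,600),interpolation=cv2.INTER_CUBIC))
E
```

```text
clock: 7.85
tool_pos: [0.4675, 0.0777, 0.0221]
tcp_rot: [-179.9, -0.6, -0.6]
force: [0.3, 0.6, -1.0]
finger_gap: 0.0531
```

View pics/s2.png

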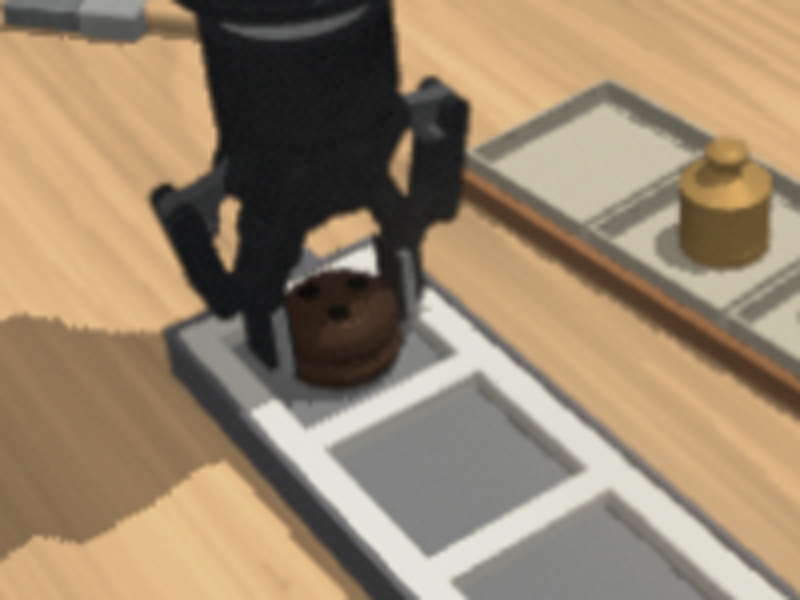

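```bash
python3 -m pendant '[[-0.1,0,0.0,0,-0.010,0],[0,0,0,0,0,0]]'; python3 -m pendant '[[0,0,0.2,0,0,0],[0,0,0,0,0,0]]'; python3 -m pendant '[[0,0,0.2,0,0,0],[0,0,0,0,0,0]]'
```

```text
clock: 8.1
tool_pos: [0.4667, 0.0778, 0.0221]
tcp_rot: [-179.9, -0.0, -0.6]
force: [-1.6, 0.2, 5.0]
finger_gap: 0.0528
clock: 8.3
tool_pos: [0.4667, 0.0778, 0.0206]
tcp_rot: [-179.9, -0.0, -0.6]
force: [0.2, -0.3, 0.2]
finger_gap: 0.0529
clock: 8.5
tool_pos: [0.467, 0.0779, 0.0193]
tcp_rot: [-179.9, -0.1, -0.6]
force: [0.2, 0.3, -1.3]
finger_gap: 0.0535
```

```bash
python3 - <<'E'
from h import *
o=bot.get_obs();print(o['force'],o['tool_pos'])
for n in("wrist","side"):
    p,d=imaging.camera(n); C=cloud(d,n,o)*1000; hsv=cv2.cvtColor(p,cv2.COLOR_RGB2HSV)
    cv2.imwrite(f"pics/{n}3.png",p[:,:,::-1])
    m=(abs(C[...,0]-467)<22)&(abs(C[...,1]-77)<22)&(C[...,2]<70)&(hsv[...,1]>60)
    q=C[m]; print(n,m.sum(),np.percentile(q[:,2],[50,80,95,98]))
    t=q[q[:,2]>np.percentile(q[:,2],95)-8]; A=np.c_[t[:,:2]-[467,77],np.ones(len(t))]; print("plane",np.linalg.lstsq(A,t[:,2],rcond=None)[0])
E
```

```text
[ 0.24636629  0.34871822 -1.31925772] [0.46695571 0.07788645 0.01933607]
wrist 17123 [48.25429797 48.90267425 49.42437959 49.68101595]
plane [-5.16241643e-03 -3.90110704e-02  4.80349805e+01]
side 421 [47.10482364 48.13824519 48.83707372 49.1661242 ]
plane [3.02336744e-03 6.23138994e-02 4.74630455e+01]
```

View pics/wrist3.png

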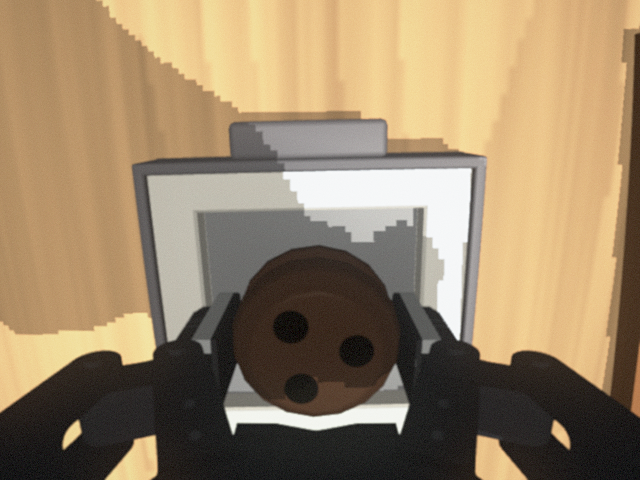

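Wrist view: the deadeye sits flat at (317,330), with its top at 48.5 mm against 49 mm expected on the floor. Releasing.

```bash
python3 -m pendant '[[0,0,0,0,0,0],[0,0,0,0,0,0],[0,0,0,0,0,0]]' 0.3;python3 -m pendant '[[0,0,-0.5,0,0,0],[0,0,-1.5,0,0,0],[0,0,-4,0,0,0],[0,0,-4.5,0,0,0],[0,0,-3,0,0,0]]' 0.25; python3 -c "
from h import *
tops(.035); go(.6565,.0425,.14)"
```

```text
clock: 8.9
tool_pos: [0.4667, 0.0777, 0.0187]
tcp_rot: [-179.9, -0.0, -0.7]
force: [-1.1, 0.4, -0.4]
finger_gap: 0.0599
clock: 9.4
tool_pos: [0.4639, 0.0778, 0.1556]
tcp_rot: [-180.0, 0.5, -0.5]
force: [-0.3, -0.2, -0.3]
finger_gap: 0.0645
obj [322. 233.] zt 49.6 [466.3  77.5] [48.1 49.1] 9.9
obj [609. 284.] zt 64.5 [653.1  42.5] [14.9 21.1] 7.0
obj [619. 378.] zt 44.4 [678.7 -29.1] [14.7 39.8] 53.5
shift cm [19.14  3.39  1.84] turn [-0.001  0.004 -0.009]
```

```bash
python3 -m pendant '[[2.5,0.4,0,0,0,-0.009],[3.8,0.7,0,0,0,0],[3.8,0.7,0.3,0,0,0],[3.8,0.7,0.3,0,0,0],[3.4,0.7,0.5,0,0,0],[1.8,0.3,0.5,0,0,0],[0,0,0,0,0,0]]' 0.36 60; python3 -c "
from h import *
tops(); go(.6565,.0427,.05)"
```

```text
clock: 10.15
tool_pos: [0.6637, 0.0403, 0.1476]
tcp_rot: [-180.0, -0.1, -0.0]
force: [-0.6, -0.1, -0.1]
finger_gap: 0.0547
obj [ 15. 181.] zt 49.2 [484.3  73.7] [44.8 16.9] 79.7
obj [305. 233.] zt 64.8 [657.   42.7] [20.4 20. ] 89.2
obj [539. 307.] zt 36.7 [811.8  -9.6] [41.  57.2] 30.9
obj [327. 364.] zt 44.6 [671.1 -47.6] [57.1 39.8] 84.3
shift cm [-0.63 -0.21  9.79] turn [-0.    -0.001  0.   ]
```

```bash
python3 -m pendant '[[-0.8,-0.2,2.5,0,-0.003,0],[-0.2,0,3.5,0,-0.003,0],[-0.1,0,2.5,0,-0.003,0],[0,0,0.8,0,0,0],[0,0,0,0,0,0]]'; python3 -c "
from h import *
go(.6567,.0427,.022)"
```

```text
clock: 10.7
tool_pos: [0.6488, 0.0441, 0.0555]
tcp_rot: [-179.9, 0.4, 0.1]
force: [0.6, -0.3, 0.6]
finger_gap: 0.0544
shift cm [0.81 0.15 3.35] turn [-0.001  0.006  0.002]
```

```bash
python3 -m pendant '[[0.7,0.1,0,0,0.006,0],[0.1,0,0,0,0,0],[0,0,0.5,0,0,0],[0,0,0,0,0,0]]'; python3 -c "
from h import *
go(.6567,.0427,.022)"
```

```text
clock: 11.1
tool_pos: [0.6593, 0.0434, 0.0546]
tcp_rot: [-179.9, -0.3, 0.1]
force: [-1.2, 0.6, -0.9]
finger_gap: 0.0549
shift cm [-0.28  0.07  3.26] turn [-0.002 -0.005  0.002]
```

```bash
python3 -m pendant '[[-0.25,0.05,0.3,0,-0.004,0],[0,0,0.8,0,0,0],[0,0,1,0,0,0],[0,0,0.8,0,0,0],[0,0,0.4,0,0,0],[0,0,0,0,0,0]]'; python3 -c "
from h import *
go(.6567,.0427,.022)"
```

```text
clock: 11.7
tool_pos: [0.6562, 0.0429, 0.0183]
tcp_rot: [-179.9, -0.0, 0.1]
force: [-0.1, 0.2, -0.3]
finger_gap: 0.0542
shift cm [ 0.05  0.01 -0.37] turn [-0.002 -0.     0.002]
```

```bash
python3 -m pendant '[[0,0,0,0,0,0],[0,0,0,0,0,0],[0,0,0,0,0,0],[0,0,0,0,0,0],[0,0,0,0,0,0],[0,0,0,0,0,0]]' 0.75 70; python3 -m pendant '[[0,0,-1,0,0,0],[0,0,-2.5,0,0,0],[0,0,-3,0,0,0],[0,0,-1,0,0,0],[0,0,0,0,0,0]]'; python3 -c "
from h import *
go(.4665,-.0125,.085,-.6)"
```

```text
clock: 12.3
tool_pos: [0.6563, 0.0429, 0.0186]
tcp_rot: [-179.9, -0.0, 0.1]
force: [-0.5, 0.5, -1.7]
finger_gap: 0.0416
clock: 12.8
tool_pos: [0.6559, 0.0428, 0.0974]
tcp_rot: [-179.9, 0.0, 0.1]
force: [0.9, -0.0, -3.9]
finger_gap: 0.0413
shift cm [-18.95   5.49   1.24] turn [-0.002  0.001  0.013]
```

```bash
python3 -m pendant '[[-2,0.6,0,0,0,0.004],[-3.2,0.9,0,0,0,0.004],[-3.2,0.9,0,0,0,0.003],[-3.2,0.9,0,0,0,0.002],[-3.2,0.9,0,0,0,0],[-2.2,0.6,0,0,0,0],[-0.8,0.3,0,0,0,0],[0,0,0,0,0,0],[0,0,0,0,0,0]]'; python3 - <<'E'
from h import *
go(.4665,-.0125,.05,-.6)
o=bot.get_obs(); p,d=imaging.camera("wrist"); C=cloud(d,"wrist",o);z=C[...,2]
hsv=cv2.cvtColor(p,cv2.COLOR_RGB2HSV)
m=((hsv[...,1]<50)&(z>.008)&(z<.0175)).astype(np.uint8); m=cv2.morphologyEx(m,cv2.MORPH_OPEN,np.ones((5,5)))
k,l,s,c=cv2.connectedComponentsWithStats(m)
for i in range(1,k):
    if s[i,4]>800: 
        w=C[l==i]*1000; print(c[i].round(),s[i,4],np.percentile(w[:,0],[.5,99.5]).round(1),np.percentile(w[:,1],[.5,99.5]).round(1))
E
```

```text
clock: 13.7
tool_pos: [0.4684, -0.0085, 0.0913]
tcp_rot: [-179.8, 0.4, -0.7]
force: [0.2, 0.5, -3.1]
finger_gap: 0.0417
shift cm [-0.16  0.41  4.13] turn [-0.003  0.006 -0.001]
[307.  82.] 12805 [427.2 503.8] [ 39.8 115.3]
[313. 229.] 10774 [428.5 504.3] [-29.9  24.5]
[319. 409.] 3379 [429.3 505.8] [-121.7  -86.2]
```

```bash
python3 -m pendant '[[-0.2,0.45,1,-0.002,0.006,0],[0,0,2,0,0,0],[0,0,1.2,0,0,0],[0,0,0,0,0,0]]'; python3 -c "
from h import *
go(.4665,-.0135,.025,-.6)"
```

```text
clock: 14.15
tool_pos: [0.4705, -0.0113, 0.0476]
tcp_rot: [-179.9, -0.2, -0.6]
force: [0.3, -0.5, -3.4]
finger_gap: 0.0418
shift cm [-0.4   0.23  2.26] turn [-0.003 -0.003  0.   ]
```

```bash
python3 -m pendant '[[-0.3,0.2,0.7,-0.002,-0.003,0],[-0.05,0,0.7,0,0,0],[0,0,0.5,0,0,0],[0,0,0.2,0,0,0],[0,0,0,0,0,0]]'; python3 -c "
from h import *
go(.4665,-.0135,.0236,-.6)"
```

```text
clock: 14.65
tool_pos: [0.468, -0.0129, 0.0257]
tcp_rot: [-180.0, -0.1, -0.6]
force: [-0.1, -0.7, -3.1]
finger_gap: 0.0416
shift cm [-0.15  0.06  0.21] turn [-0.001 -0.001  0.001]
```

```bash
python3 -m pendant '[[-0.1,0,0.1,0,-0.001,0],[0,0,0.1,0,0,0],[0,0,0,0,0,0]]'; python3 -m pendant '[[0,0,0.1,0,0,0],[0,0,0,0,0,0]]'
```

```text
clock: 14.95
tool_pos: [0.4672, -0.0129, 0.024]
tcp_rot: [-180.0, -0.1, -0.6]
force: [-0.2, -0.3, -3.2]
finger_gap: 0.0414
clock: 15.15
tool_pos: [0.4674, -0.013, 0.0236]
tcp_rot: [-180.0, -0.1, -0.6]
force: [0.0, -0.2, -3.7]
finger_gap: 0.0417
```

```bash
python3 -m pendant '[[0,0,0.1,0,0,0],[0,0,0,0,0,0]]'
```

```text
clock: 15.35
tool_pos: [0.4677, -0.013, 0.0237]
tcp_rot: [180.0, -0.2, -0.6]
force: [-0.0, -0.1, -2.4]
finger_gap: 0.0417
```

```bash
python3 -m pendant '[[0,0,0.1,0,-0.004,0],[0,0,0,0,0,0]]'; python3 -m pendant '[[0,0,0.08,0,0,0],[0,0,0,0,0,0]]'
```

```text
clock: 15.55
tool_pos: [0.4679, -0.013, 0.0236]
tcp_rot: [179.9, 0.0, -0.6]
force: [0.2, 0.2, -3.9]
finger_gap: 0.0416
clock: 15.75
tool_pos: [0.468, -0.0131, 0.0236]
tcp_rot: [179.9, 0.0, -0.6]
force: [0.6, 0.8, -2.6]
finger_gap: 0.0417
```

```bash
python3 -c "
from h import *
tops(.055,.08)"; python3 -m pendant '[[0,0,0.15,0,0,0],[0,0,0,0,0,0]]'; python3 -c "
from h import *
tops(.055,.08)"
```

```text
obj [181. 368.] zt 79.6 [427.7  -5.2] [32.9 25.5] 48.1
obj [451. 369.] zt 79.6 [501.9  -7.4] [27.7 30.6] 62.8
obj [316. 376.] zt 70.2 [467.8 -13. ] [20.6 20.3] 83.1
clock: 16.0
tool_pos: [0.4682, -0.0131, 0.0237]
tcp_rot: [179.8, -0.0, -0.6]
force: [-0.1, -0.5, -4.0]
finger_gap: 0.0417
obj [182. 367.] zt 79.6 [427.9  -5.2] [33.1 25.6] 48.1
obj [449. 365.] zt 79.5 [506.1  -3.6] [25.6 26.6] 40.4
obj [316. 376.] zt 70.2 [468. -13.] [20.7 20.3] 87.9
```

```bash
python3 -m pendant '[[0,0,0,0,0,0],[0,0,0,0,0,0],[0,0,0,0,0,0]]' 0.42;python3 -m pendant '[[0,0,-0.5,0,0,0],[0,0,-1.5,0,0,0],[0,0,-4,0,0,0],[0,0,-4.5,0,0,0],[0,0,-3,0,0,0]]' 0.36; python3 -c "
from h import *
tops(.035); go(.6705,-.048,.14,-6)"
```

```text
clock: 16.35
tool_pos: [0.4687, -0.0132, 0.0232]
tcp_rot: [179.9, -0.1, -0.6]
force: [-0.2, 0.3, 0.7]
finger_gap: 0.0496
clock: 16.85
tool_pos: [0.4661, -0.0121, 0.1599]
tcp_rot: [179.9, 0.4, -0.5]
force: [0.7, 0.6, -0.6]
finger_gap: 0.0544
obj [318.  83.] zt 49.7 [466.9  76.9] [49.  48.6] 33.5
obj [320. 235.] zt 69.7 [467.8 -13.4] [20.4 20.1] 89.1
obj [616. 283.] zt 44.6 [664.7 -49.1] [34.2 56.7] 10.5
obj [612. 387.] zt 60.8 [ 674.5 -124.6] [ 7.8 26.3] 55.7
shift cm [20.31  3.43  2.29] turn [0.002 0.003 0.096]
```

```bash
python3 -m pendant '[[2.5,0.4,0,0,0,0.03],[3.8,0.7,0,0,0,0.03],[3.8,0.7,0.3,0,0,0.03],[3.8,0.7,0.3,0,0,0.006],[3.6,0.7,0.5,0,0,0],[2.0,0.4,0.5,0,0,0],[0,0,0,0,0,0]]' 0.38 40; python3 -c "
from h import *
tops(); go(.6705,-.048,.05,-6)"
```

```text
clock: 17.6
tool_pos: [0.6665, -0.0652, 0.1517]
tcp_rot: [179.8, -0.1, -6.2]
force: [-0.6, 0.5, -0.3]
finger_gap: 0.0529
obj [546. 117.] zt 36.8 [812.1 -10.1] [41.  57.4] 28.9
obj [ 13. 189.] zt 50.9 [485.2 -18.9] [35.4  9.8] 71.9
obj [319. 205.] zt 44.7 [670.7 -48.2] [57.3 40.1] 83.6
obj [331. 346.] zt 78.3 [ 668.1 -138.1] [22.4 23.5] 9.9
shift cm [ 0.29 -1.75 10.2 ] turn [ 0.003 -0.002 -0.004]
```

```bash
python3 -m pendant '[[0.3,-1.6,2.5,0.002,-0.002,0],[0,-0.1,3.5,0,0,0],[0,0,2.5,0,0,0],[0,0,0.8,0,0,0],[0,0,0,0,0,0]]'; python3 -c "
from h import *
go(.6705,-.0482,.022,-6.2)"
```

```text
clock: 18.15
tool_pos: [0.6682, -0.0463, 0.0595]
tcp_rot: [-180.0, -0.1, -6.1]
force: [0.2, -0.2, 0.6]
finger_gap: 0.0529
shift cm [0.24 0.17 3.75] turn [-0.001 -0.001  0.001]
```

```bash
python3 -m pendant '[[0.22,0.15,0.3,0,0,0],[0,0,1,0,0,0],[0,0,1,0,0,0],[0,0,0.9,0,0,0],[0,0,0.5,0,0,0],[0,0,0,0,0,0]]'; python3 -c "
from h import *
go(.6705,-.0482,.019,-6.2)"
```

```text
clock: 18.75
tool_pos: [0.6718, -0.0486, 0.0235]
tcp_rot: [-180.0, -0.3, -6.2]
force: [0.4, 0.5, 0.4]
finger_gap: 0.0532
shift cm [-0.14 -0.02  0.45] turn [-0.001 -0.006  0.   ]
```

```bash
python3 -m pendant '[[-0.12,0,0.25,0,-0.006,0],[0,0,0.2,0,0,0],[0,0,0,0,0,0]]'; python3 -m pendant '[[0,0,0,0,0,0],[0,0,0,0,0,0],[0,0,0,0,0,0],[0,0,0,0,0,0],[0,0,0,0,0,0],[0,0,0,0,0,0]]' 0.75 35; python3 -m pendant '[[0,0,-1,0,0,0],[0,0,-2.5,0,0,0],[0,0,-3,0,0,0],[0,0,-1,0,0,0],[0,0,0,0,0,0]]'; python3 -c "
from h import *
go(.4672,-.1035,.085,-6)"
```

```text
clock: 19.05
tool_pos: [0.6707, -0.0483, 0.0188]
tcp_rot: [-180.0, 0.0, -6.2]
force: [-0.9, 0.2, -0.6]
finger_gap: 0.0529
clock: 19.65
tool_pos: [0.6709, -0.0484, 0.0193]
tcp_rot: [-180.0, 0.0, -6.2]
force: [-0.6, -0.5, -0.9]
finger_gap: 0.0397
clock: 20.15
tool_pos: [0.6706, -0.0483, 0.0983]
tcp_rot: [-179.9, 0.0, -6.2]
force: [-0.6, 0.2, -1.7]
finger_gap: 0.0394
shift cm [-19.62   7.67   1.33] turn [-0.001  0.001 -0.003]
```

```bash
python3 -m pendant '[[-2,0.8,0,0,0,0],[-3.3,1.3,0,0,0,0],[-3.3,1.3,0,0,0,0],[-3.3,1.3,0,0,0,0],[-3.3,1.3,0,0,0,0],[-2.4,0.9,0,0,0,0],[-1,0.4,0,0,0,0],[0,0,0,0,0,0],[0,0,0,0,0,0]]'; python3 - <<'E'
from h import *
go(.4672,-.1035,.05,-6.2)
o=bot.get_obs(); p,d=imaging.camera("wrist"); cv2.imwrite("pics/w5.png",p[:,:,::-1]); C=cloud(d,"wrist",o);z=C[...,2]
hsv=cv2.cvtColor(p,cv2.COLOR_RGB2HSV)
m=((hsv[...,1]<50)&(z>.008)&(z<.0175)).astype(np.uint8); m=cv2.morphologyEx(m,cv2.MORPH_OPEN,np.ones((5,5)))
k,l,s,c=cv2.connectedComponentsWithStats(m)
for i in range(1,k):
    if s[i,4]>800: 
        w=C[l==i]*1000; print(c[i].round(),s[i,4],np.percentile(w[:,0],[.5,99.5]).round(1),np.percentile(w[:,1],[.5,99.5]).round(1))
E
```

```text
clock: 21.05
tool_pos: [0.4681, -0.1016, 0.0924]
tcp_rot: [-179.8, 0.4, -6.2]
force: [-0.4, 0.1, -1.6]
finger_gap: 0.0396
shift cm [-0.04  0.21  4.24] turn [-0.003  0.006  0.001]
[292.  80.] 15168 [428.3 504.7] [-50.1  25.2]
[317. 221.] 9772 [429.5 505.5] [-125.9  -65.4]
[344. 413.] 1795 [430.6 500.8] [-215.7 -185.3]
```

View pics/w5.png

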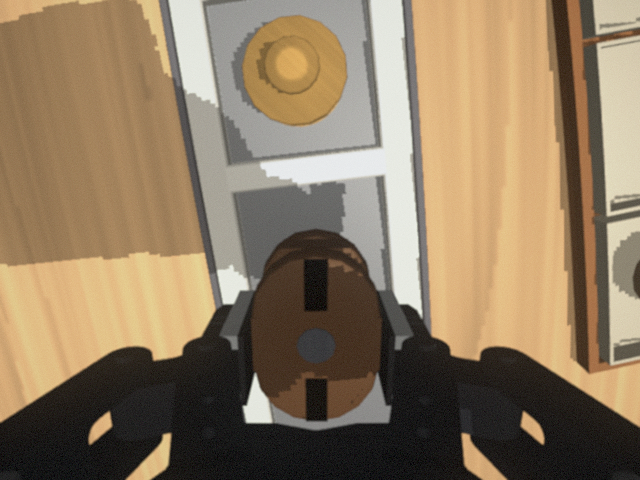

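Wrist view: the brown block is held level at (317,330) over the third recess, and the weight stands in the second at (294,70).

```bash
python3 -m pendant '[[-0.1,0.25,1,-0.002,0.004,0],[-0.2,0,2,0,0,0],[-0.1,0,1.2,0,0,0],[0,0,0,0,0,0]]'; python3 -c "
from h import *
go(.4675,-.1035,.0255,-6.2)"
```

```text
clock: 21.5
tool_pos: [0.4667, -0.1024, 0.0469]
tcp_rot: [-179.9, -0.0, -6.0]
force: [-0.6, -0.0, -1.4]
finger_gap: 0.0396
shift cm [0.09 0.1  2.14] turn [-0.002 -0.     0.003]
```

```bash
python3 -m pendant '[[0,0.1,0.7,-0.002,0,0],[0,0,0.7,0,0,0],[0,0,0.5,0,0,0],[0,0,0.2,0,0,0],[0,0,0,0,0,0]]'; python3 -m pendant '[[-0.1,0,0.08,0,-0.001,0],[0,0,0,0,0,0]]';python3 -m pendant '[[0,0,0.08,0,0,0],[0,0,0,0,0,0]]'; python3 -c "
from h import *
tops(.04,.06)"
```

```text
clock: 22.0
tool_pos: [0.4678, -0.103, 0.0241]
tcp_rot: [-180.0, -0.1, -6.0]
force: [0.2, -0.2, -0.5]
finger_gap: 0.039
clock: 22.2
tool_pos: [0.4681, -0.1031, 0.0244]
tcp_rot: [180.0, -0.2, -6.0]
force: [1.1, 0.2, -0.9]
finger_gap: 0.0395
clock: 22.4
tool_pos: [0.4684, -0.1033, 0.0242]
tcp_rot: [180.0, -0.2, -6.0]
force: [0.6, 0.2, -2.3]
finger_gap: 0.0393
obj [283.  61.] zt 54.1 [467.5 -21.2] [28.8 42.4] 83.8
obj [316. 334.] zt 55.7 [ 468.3 -103.7] [23. 67.] 84.2
```

```bash
python3 -m pendant '[[0,0,0,0,0,0],[0,0,0,0,0,0],[0,0,0,0,0,0]]' 0.44;python3 -m pendant '[[0,0,-0.5,0,0,0],[0,0,-1.5,0,0,0],[0,0,-4,0,0,0],[0,0,-4.5,0,0,0],[0,0,-4,0,0,0]]' 0.38; python3 -c "
from h import *
tops(.035); go(.668,-.138,.16,0)"
```

```text
clock: 22.75
tool_pos: [0.4685, -0.1034, 0.0243]
tcp_rot: [180.0, -0.3, -6.0]
force: [0.3, 0.7, -0.7]
finger_gap: 0.0479
clock: 23.25
tool_pos: [0.465, -0.102, 0.1706]
tcp_rot: [-179.9, 0.3, -5.9]
force: [0.1, -0.9, 0.4]
finger_gap: 0.0525
obj [307.  86.] zt 69.8 [468.  -13.8] [19.9 20.2] 40.1
obj [322. 230.] zt 49.7 [ 468.1 -102.8] [57.1 39.9] 83.7
obj [615. 253.] zt 72.3 [ 658.3 -138. ] [16.2  5.7] 84.0
shift cm [20.32  1.52  1.64] turn [-0.001 -0.001 -0.103]
```

```bash
python3 -m pendant '[[2.5,0.1,0,0,0,-0.03],[3.8,0.1,0,0,0,-0.03],[3.8,0.1,0,0,0,-0.03],[3.8,-0.2,0,0,0,-0.012],[3.6,-0.4,0,0,0,0],[2.0,-0.2,0,0,0,0],[0,0,0,0,0,0]]' 0.38 40; python3 -c "
from h import *
tops(); go(.668,-.138,.06)"
```

```text
clock: 24.0
tool_pos: [0.6687, -0.1062, 0.1829]
tcp_rot: [179.8, -0.4, 0.1]
force: [-0.4, -0.4, -0.9]
finger_gap: 0.053
obj [532.  79.] zt 36.8 [812.  -10.3] [41.2 56.9] 30.3
obj [21. 87.] zt 54.7 [479.9 -16.2] [40.5 19.5] 80.3
obj [ 28. 220.] zt 49.7 [ 471.2 -103.2] [56.3 37.2] 78.9
obj [314. 270.] zt 78.4 [ 667.9 -138.2] [22.4 22.4] 11.4
shift cm [-0.04  3.12 12.3 ] turn [ 0.003 -0.006  0.001]
```

```bash
python3 -m pendant '[[0,1.8,0,0.003,-0.006,0],[0,1.3,1.5,0,0,0],[0,0,3,0,0,0],[0,0,3,0,0,0],[0,0,2.5,0,0,0],[0,0,0.8,0,0,0],[0,0,0,0,0,0]]'; python3 -c "
from h import *
go(.668,-.138,.02)"
```

```text
clock: 24.75
tool_pos: [0.6618, -0.1412, 0.0704]
tcp_rot: [180.0, 0.1, -0.0]
force: [-0.4, 0.8, -0.0]
finger_gap: 0.0527
shift cm [ 0.62 -0.32  5.04] turn [ 0.001  0.002 -0.001]
```

```bash
python3 -m pendant '[[0.5,-0.3,0,0,0.002,0],[0.1,0,0,0,0,0],[0,0,0.4,0,0,0],[0,0,0,0,0,0]]'; python3 -c "
from h import *
go(.668,-.138,.02)"
```

```text
clock: 25.15
tool_pos: [0.6697, -0.1382, 0.0697]
tcp_rot: [179.9, -0.3, -0.1]
force: [0.0, 0.5, -0.9]
finger_gap: 0.0527
shift cm [-0.19 -0.02  4.97] turn [ 0.001 -0.005 -0.001]
```

```bash
python3 -m pendant '[[-0.17,0,0.4,0,-0.004,0],[0,0,1,0,0,0],[0,0,1.2,0,0,0],[0,0,1.2,0,0,0],[0,0,0.8,0,0,0],[0,0,0.3,0,0,0],[0,0,0,0,0,0]]'; python3 -c "
from h import *
go(.668,-.138,.02)"
```

```text
clock: 25.85
tool_pos: [0.6673, -0.1382, 0.0156]
tcp_rot: [179.9, 0.0, -0.1]
force: [-0.4, -1.2, -0.0]
finger_gap: 0.0527
shift cm [ 0.07 -0.02 -0.44] turn [ 0.001  0.001 -0.001]
```

```bash
python3 -m pendant '[[0.05,0,-0.45,0,0,0],[0,0,0,0,0,0]]'; python3 -m pendant '[[0,0,0,0,0,0],[0,0,0,0,0,0],[0,0,0,0,0,0],[0,0,0,0,0,0],[0,0,0,0,0,0],[0,0,0,0,0,0]]' 0.75 40; python3 -m pendant '[[0,0,-1,0,0,0],[0,0,-2.5,0,0,0],[0,0,-3,0,0,0],[0,0,-1,0,0,0],[0,0,0,0,0,0]]'; python3 -c "
from h import *
go(.4685,-.1935,.09,-.6)"
```

```text
clock: 26.05
tool_pos: [0.6681, -0.1381, 0.0207]
tcp_rot: [179.9, 0.0, -0.0]
force: [-0.0, 0.2, 0.4]
finger_gap: 0.0529
clock: 26.65
tool_pos: [0.6685, -0.1384, 0.0219]
tcp_rot: [179.9, -0.1, -0.1]
force: [0.5, -0.7, -1.6]
finger_gap: 0.041
clock: 27.15
tool_pos: [0.6681, -0.1381, 0.1008]
tcp_rot: [179.9, -0.0, -0.0]
force: [-0.2, -0.4, -1.7]
finger_gap: 0.0411
shift cm [-19.96   5.56   1.08] turn [ 0.001 -0.     0.01 ]
```

```bash
python3 -m pendant '[[-2,0.6,0,0,0,0.004],[-3.2,0.9,0,0,0,0.004],[-3.2,0.9,0,0,0,0.002],[-3.2,0.9,0,0,0,0],[-3.2,0.9,0,0,0,0],[-2.4,0.7,0,0,0,0],[-1.2,0.4,0,0,0,0],[0,0,0,0,0,0],[0,0,0,0,0,0]]'; python3 - <<'E'
from h import *
go(.4685,-.1935,.05,-.6)
o=bot.get_obs(); p,d=imaging.camera("wrist"); cv2.imwrite("pics/w6.png",p[:,:,::-1]); C=cloud(d,"wrist",o);z=C[...,2]
hsv=cv2.cvtColor(p,cv2.COLOR_RGB2HSV)
m=((hsv[...,1]<50)&(z>.008)&(z<.0175)).astype(np.uint8); m=cv2.morphologyEx(m,cv2.MORPH_OPEN,np.ones((5,5)))
k,l,s,c=cv2.connectedComponentsWithStats(m)
for i in range(1,k):
    if s[i,4]>800: 
        w=C[l==i]*1000; print(c[i].round(),s[i,4],np.percentile(w[:,0],[.5,99.5]).round(1),np.percentile(w[:,1],[.5,99.5]).round(1))
E
```

```text
clock: 28.05
tool_pos: [0.4745, -0.1895, 0.0945]
tcp_rot: [-179.9, 0.3, -0.6]
force: [-0.2, 0.1, -1.6]
finger_gap: 0.0411
shift cm [-0.57  0.42  4.45] turn [-0.002  0.005  0.   ]
[302.  82.] 13147 [429.3 505.7] [-140.2  -64.8]
[303. 228.] 11271 [430.5 506.4] [-212.2 -155.5]
```

Recess 4 is centred at about (0.4685, -0.1935), as planned.

```bash
python3 -m pendant '[[-0.6,0.42,1,-0.002,0.004,0],[-0.2,0,2,0,0,0],[-0.1,0,1.2,0,0,0],[0,0,0,0,0,0]]'; python3 -c "
from h import *
go(.4685,-.1935,.028,-.6)"
```

```text
clock: 28.5
tool_pos: [0.4698, -0.1918, 0.0509]
tcp_rot: [-179.9, -0.1, -0.4]
force: [0.4, 0.7, -1.4]
finger_gap: 0.0412
shift cm [-0.14  0.18  2.29] turn [-0.001 -0.002  0.003]
```

```bash
python3 -m pendant '[[-0.1,0.15,0.7,-0.001,-0.002,0],[-0.05,0,0.7,0,0,0],[0,0,0.5,0,0,0],[0,0,0.1,0,0,0],[0,0,0,0,0,0]]'; python3 -m pendant '[[-0.05,0,0.1,0,0,0],[0,0,0,0,0,0]]';python3 -m pendant '[[0,0,0.1,0,0,0],[0,0,0,0,0,0]]'; python3 -c "
from h import *
tops(.062,.095)"
```

```text
clock: 29.0
tool_pos: [0.4701, -0.1928, 0.0302]
tcp_rot: [-180.0, -0.1, -0.3]
force: [0.0, -0.0, -1.2]
finger_gap: 0.0412
clock: 29.2
tool_pos: [0.4697, -0.1929, 0.0295]
tcp_rot: [-180.0, -0.1, -0.3]
force: [0.4, 0.1, -1.4]
finger_gap: 0.041
clock: 29.4
tool_pos: [0.4699, -0.1931, 0.0287]
tcp_rot: [180.0, -0.2, -0.4]
force: [0.2, -0.4, -0.5]
finger_gap: 0.0407
obj [316. 364.] zt 85.7 [ 469.8 -189.9] [17.9 22.5] 83.5
obj [149. 392.] zt 93.8 [ 434.4 -191.4] [40.5 26.5] 7.2
obj [482. 392.] zt 93.8 [ 504.9 -192.4] [27.5 40.6] 82.6
```

```bash
python3 -m pendant '[[-0.05,0,0.1,0,-0.003,0],[0,0,0.1,0,0,0],[0,0,0.05,0,0,0],[0,0,0,0,0,0]]'; python3 -m pendant '[[0,0,0.08,0,0,0],[0,0,0,0,0,0]]'; python3 -m pendant '[[0,0,0.08,0,0,0],[0,0,0,0,0,0]]'; python3 -c "
from h import *
tops(.062,.095)"
```

```text
clock: 29.85
tool_pos: [0.4695, -0.1931, 0.0263]
tcp_rot: [180.0, 0.0, -0.4]
force: [-1.6, 0.7, 2.9]
finger_gap: 0.041
clock: 30.05
tool_pos: [0.4695, -0.1932, 0.0264]
tcp_rot: [179.9, -0.0, -0.4]
force: [-0.9, -0.1, -1.7]
finger_gap: 0.0409
clock: 30.25
tool_pos: [0.4697, -0.1932, 0.0264]
tcp_rot: [179.9, -0.0, -0.3]
force: [0.2, -0.7, -1.1]
finger_gap: 0.0408
obj [315. 370.] zt 83.4 [ 468.9 -190. ] [22.6 17.1] 9.0
obj [145. 394.] zt 93.8 [ 434.3 -190.9] [41.4 26.7] 8.4
obj [487. 394.] zt 93.9 [ 504.3 -191.7] [27.6 41.8] 80.6
```

The bottle has stalled on the floor with its top at 83.4 mm (expected 83). Releasing and backing off.

```bash
python3 -m pendant '[[0,0,0,0,0,0],[0,0,0,0,0,0],[0,0,0,0,0,0]]' 0.44;python3 -m pendant '[[0,0,-0.5,0,0,0],[0,0,-1.5,0,0,0],[0,0,-3,0,0,0],[0,0,-4.5,0,0,0],[0,0,-4.5,0,0,0],[0,0,-4,0,0,0],[2,-2,-2,0,0,0],[4,-3,0,0,0,0],[3,-3,0,0,0,0],[0,0,0,0,0,0]]' 0.3; python3 - <<'E'
from h import *
p=tops(.035); cv2.imwrite("pics/w7.png",p[:,:,::-1])
p,d=imaging.camera("side"); cv2.imwrite("pics/s7.png",p[:,:,::-1])
E
```

```text
clock: 30.6
tool_pos: [0.4698, -0.1933, 0.0261]
tcp_rot: [179.9, -0.0, -0.4]
force: [-1.3, -0.2, 0.3]
finger_gap: 0.0478
clock: 31.6
tool_pos: [0.5618, -0.1109, 0.2379]
tcp_rot: [180.0, -0.1, -0.5]
force: [-1.4, 0.2, 0.4]
finger_gap: 0.0595
obj [190.  84.] zt 69.8 [468.6 -14. ] [19.4 20.2] 41.1
obj [199. 201.] zt 49.8 [ 468.7 -102.5] [56.9 40.1] 85.0
obj [204. 294.] zt 66.2 [ 462.2 -181.2] [24.3 10.3] 21.0
```

View pics/s7.png

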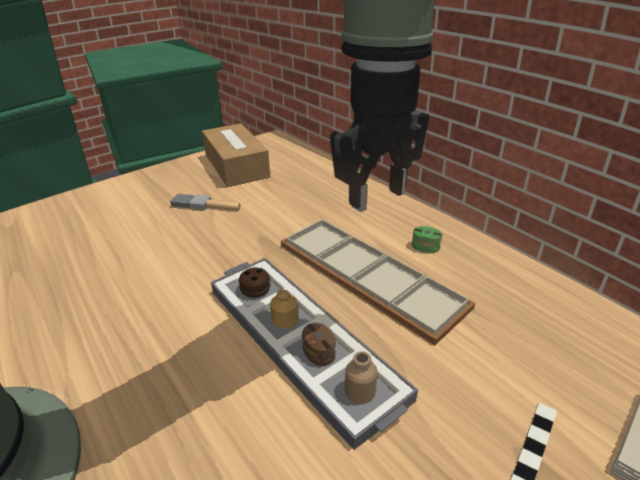

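View pics/w7.png

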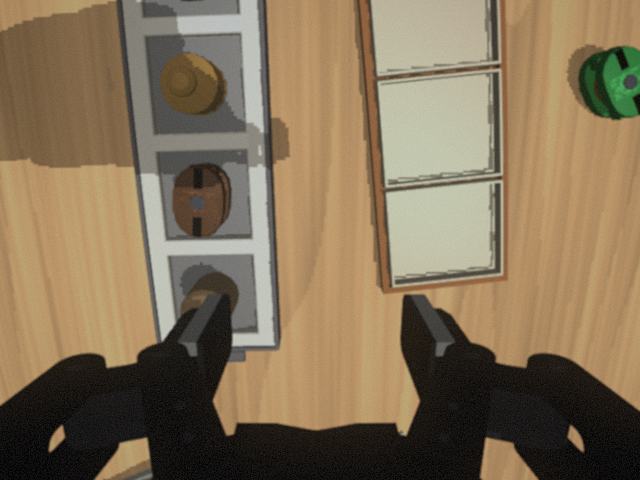

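The side view shows the deadeye (255,282), weight (284,309), block (319,343) and bottle (361,377) upright in recesses 1 to 4. The card trays are empty and the brush hasn't moved. The wrist view shows the weight and block clear of their recess walls and the arm touching nothing. Handing in.

```bash
python3 -c "
from rig import bot
print(bot.finish_job())"
```

```text
the job is handed in; nothing more can be done
None
```

All four finds are in the new foam tray in their original order from the left: deadeye, brass weight, block, ink bottle. I handed the job in at about 32 s on the robot's clock, and it gave no verdict.

**Final checks:** in the last side view all four stand upright in their recesses, the card trays are empty, and the brush and green look-alike are where they were. The arm was about 24 cm up, touching nothing. Top heights by depth camera:

| Find | Measured top | Expected top | When measured |
|---|---|---|---|
| Deadeye | 49.6 mm | 49 mm | after release |
| Weight | 69.8 mm | 70 mm | after release |
| Block | 49.8 mm | 49 mm | after release |
| Bottle | 83.4 mm | 83 mm | just before release |

The bottle was partly hidden from the wrist camera afterwards, so only the side view shows it standing after release.

**What didn't go cleanly:**
- **Deadeye:** while I was setting it down, the fingers slid about 3 mm further down its sides after it had reached the floor. It stayed flat.
- **Wrist force:** the readings did not clearly show when a find touched the floor. I judged that from the arm stopping and from the top heights. The largest force reported at the end of a move was about 5 N.

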